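# Slide the vial rack past the gas tap into its bay

## Robot

A 6-joint arm with a two-finger parallel gripper is mounted at the origin on the work surface. World frame = base frame: x ahead of the robot, y to its left, z up, the work surface at z = 0. Lengths are in mm, angles in rad, forces in N, time in s.
With the tool pointing down it reaches from about 400 to 925 mm from the base axis. Payload 12.5 kg.
Tool frame: the origin (TCP) lies at the centre of the arm's flange, where the gripper is bolted on; the fingertips stand 190 mm ahead of it and the grasp point (between the pads) lies 171 mm ahead of it; z points along the fingers, y is the line along which they close (so a half turn about z gives the same grasp; the last joint's range is limited). The gripper opens to 95 mm and grips with 3 to 60 N. Pads are 20 mm wide; open, the fingers measure 119 mm over their backs; the gripper's body (75 mm by 180 mm) begins 59 mm behind the grasp point.
Start: joints at [1.243, 0.491, 1.559, -0, 1.092, -0.106], TCP at [137.467, 609.695, 404.761] pointing down, gripper open.
Joint ranges: [-3.1, 3.1], [-0.84, 2.19], [0.05, 2.79], [-1.13, 4.28], [0.06, 2.93], [-2.69, 2.69]. Speed limits (rad/s): [2.22, 2.22, 2.79, 3.14, 3.14, 3.14].

## Interface

Orientations are given as [roll, pitch, yaw] about the fixed x, y, z axes, in that order (R = Rz(yaw) Ry(pitch) Rx(roll)).
In Python, from cell import env, read_camera, search_frame, cut_out gives the robot as it stands. The module is installed in compiled form; this text tells all that it offers.
- The arm moves only by the tool move_arm, never from a script. Its argument "commands" is a list of rows, each a list of 3 entries, a list of its own where there are three numbers: the shift along the world's x, y, z normalised to -1 to 1, where 1 is 0.03 m, then the turn about the world's z normalised to -1 to 1, where 1 is 0.08 rad, then the opening, from -1 (shut) to 1 (fully open), so that 0 is half open. A call has 1 to 20 rows; each row shifts and turns the commanded pose from where the row before left it; what a row does not reach is not made up. A row lasts 1/12 s, in which the tool goes at most 41.7 mm and 7.16 degrees, less where a joint would pass 70% of its speed; a pose out of reach is approached as far as the arm can. A call with a number of a shift or a turn outside -1 to 1 is refused whole. A call with a gripper value outside its range is refused whole. The fingers move at their own pace and stop on an object; the grip force is fixed at half the most. Time passes only in rows, so rows that do not move let the fingers close. It gives the time, the measured TCP pose, the force, the opening and the grip force at its end, in the units of the state.
- env.state(): the state, without advancing time (a new reading comes with each control period).
- read_camera(name): name is "scene" or "top"; returns a dict with "image" (384x512x3 uint8, red, green, blue), "fx", "fy", "cx", "cy" (pixels), "rvec" (rotation vector, rad) and "tvec" (3), from world to camera coordinates, as OpenCV has them. Camera axes: x right, y down, z forward; pixel columns grow to the right and rows downward; lengths in mm; the calibration is good to about 2 mm. A picture is of the moment at which its call begins. There is no depth.
- env.job_done(): hands the job in; it is judged then, once.
Trained networks look in a picture, given as the dict that the camera call returned (one of the last four; its "shot" number tells which), for a name from the list of things; names that differ only in an ending like _2 or _b are one class to them, and where a whole thing is asked for, a point or a joint stands for the part that bears it (a point fixed in the world has none). Each returns a list of dicts, best first, with "confidence" (0 to 1); they miss things now and then, are a little off and sometimes report something else, mostly with a low value. They report only what shows in the picture. A call takes as long as a camera call.
- search_frame(thing, picture): "at" ([column, row] in pixels, amid what is visible of it).
- cut_out(thing, picture): "region" (384x512 bool, what is visible of it) and "at" ([column, row] in pixels, amid what is visible of it).
The state is a dict: "t": time; "joints": joint angles; "qvel": joint speeds; "tau": joint torques, N m; "eef_pos": TCP position; "tcp_rot": TCP orientation; "ft_force": force on the tool from outside, world axes, zero at the start; "moment": the same for the moment, N m; "opening": opening from 0.0 (shut) to 1.0 (fully open); "grip_force": force on a finger pad.
Only numpy, scipy, OpenCV 4.12 (cv2) and the standard library are available. Lean on these libraries where they do the work, as an engineer would, in place of code of your own. Each camera call takes 0.05 s, during which the arm holds its last target. There are 200 camera calls.

## Task

Put the long wooden rack of specimen vials away: slide it over the bench, swinging its ends round so that it goes past the gas tap and into the empty bay of the white dock, fully home against the bay's end wall. Only push it with the fingers: do not pinch, lift or tip it, and leave the slide box, cup, petri dish and dropper bottle where they stand.

Things in the scene. Friction and masses are not known exactly. Their poses are not given: they have to be found in the camera images.
- rack: Long beech strip 300 x 46 x 25 mm with one row of eight white-capped vials fixed in it (50 mm high over the caps; caps 25 mm across, outer two 126 mm from the middle), about 0.4 kg, loose. Origin: centre of its underside; x along its length, y across, z up; both ends alike. At the start its +x end lies on the robot's side of the gas tap. A sideways push near one end turns it about a point beyond its middle.
- dock: White plastic dock screwed to the bench, two parallel bays without floors (racks slide on the bench). Walls 24 mm high, 6 mm thick. Origin: on the bench, middle of the empty bay's mouth; x runs into the bay (roughly to the robot's left), y to the robot's side. The empty bay is 60 mm wide; its mouth walls splay over x -24 to 0 mm to a width of about 78 mm. The other bay (at y = -96 mm) holds the slide box.
- bay_end (a point): Foot of the empty bay's end wall, inner face, on the bay's centre line, at bench height: 170 mm in from the mouth. A rack fully home touches the wall here; its middle is then 150 mm short of this point and 130 mm of it sticks out of the mouth. Axes as the dock's.
- gas_tap: Grey bench gas tap, fixed: round flange of 50 mm diameter, 10 mm high; column of 30 mm diameter to 76 mm; yellow lever on top (to 93 mm); brass nozzle at 60 mm height pointing the way the bay runs. Origin: centre of the flange on the bench. It stands in front of the dock's mouth, on the robot's side of the way in; the gap between it and the dock is too narrow for the rack.
- slide_box: Closed wooden slide box 150 x 52 x 33 mm lying in the dock's other bay. Origin: centre of its underside, x along its length. Leave alone.
- cup: Clear plastic cup, 72 mm across the rim, 85 mm high. Origin: centre of its underside. Leave alone.
- petri_dish: Clear petri dish, 90 mm across, 15 mm high. Origin: centre of its underside. Leave alone.
- dropper_bottle: Amber dropper bottle, 36 mm across, 85 mm high, black cap. Origin: centre of its underside. Leave alone.

How it is judged:
By the outcome, as a careful person would: the job done as asked, in the order asked, and still so for the second after the job is handed in, with the robot touching nothing.
It also fails if it takes over 72 s, if anything falls off the work surface, if the arm or the gripper's body presses on something with over 40 N, if the wrist force passes 120 N, or if a joint passes its speed limit or range.

## Working session

There is one attempt and no reset: what is moved stays moved. The work goes in short steps, Python scripts to look and compute and a tool call to move; the robot and the scene stay as the last step left them, time stands still between calls to the robot, and variables do not carry over. Pictures are saved under pics/ and viewed, at most 10 in all, crops included, and the job is handed in when it is done.

Besides the shell and the picture viewer there is one more tool, called after "Call:" as name(argument=value, ...), one argument or row to a line, values as JSON. move_arm: Moves the arm, as the interface text tells. Its arguments: {"type":"object","properties":{"commands":{"type":"array","items":{"type":"array"}}},"required":["commands"]}

```bash
mkdir -p pics; cat > h.py <<'E'
import numpy as np, cv2
from cell import env, read_camera, search_frame, cut_out
def proj(p,c):
    K=np.array([[c['fx'],0,c['cx']],[0,c['fy'],c['cy']],[0,0,1.]])
    return cv2.projectPoints(np.array(p,float).reshape(-1,1,3),np.array(c['rvec'],float),np.array(c['tvec'],float),K,None)[0].reshape(-1,2)
def unproj(uv,c,z=0):
    R=cv2.Rodrigues(np.array(c['rvec'],float))[0]; t=np.array(c['tvec'],float).ravel()
    C=-R.T@t; out=[]
    for u,v in np.atleast_2d(np.array(uv,float)):
        d=R.T@np.array([(u-c['cx'])/c['fx'],(v-c['cy'])/c['fy'],1])
        out.append(C+d*(z-C[2])/d[2])
    return np.array(out)
def save(img,n): cv2.imwrite('pics/'+n,img[:,:,::-1])
E
cat > a.py <<'E'
from h import *
np.set_printoptions(precision=1,suppress=True)
ims=[]
for n in ['top','scene']:
    c=read_camera(n); ims.append(c['image'])
    R=cv2.Rodrigues(np.array(c['rvec'],float))[0]; print(n,c['fx'],'cam at',-R.T@np.ravel(c['tvec']))
    for th in ['rack','dock','gas_tap','slide_box','cup','petri_dish','dropper_bottle']:
        for r in search_frame(th,c)[:2]: print(th,round(r['confidence'],2),np.array(r['at']),unproj(r['at'],c)[0])
save(ims[0],'top0.png');save(ims[1],'scene0.png')
print(env.state())
E
python3 a.py
```

```text
top 403.6638726572939 cam at [ 357.7  -34.4 1113.6]
rack 0.79 [289.  182.6] [ 589.3 -137.9    0. ]
dock 0.84 [157.3 151.5] [674.8 237.8   0. ]
dock 0.51 [287.8 181. ] [ 593.9 -134.6    0. ]
gas_tap 0.89 [209.9 181.1] [590.6  84.9   0. ]
slide_box 0.88 [159.1 129.7] [739.9 236.2   0. ]
cup 0.83 [157.7 215.7] [490.6 226.6   0. ]
petri_dish 0.84 [243.3 114.9] [788.2  -5.8   0. ]
dropper_bottle 0.8 [395.9 286.4] [ 308.  -424.9    0. ]
scene 362.79432207627167 cam at [1189.4  431.1  827.4]
dock 0.98 [313.  279.6] [697.5 253.8   0. ]
dock 0.54 [283.9 214.4] [545.6  74.2   0. ]
gas_tap 0.91 [284.1 215.3] [548.3  76.6   0. ]
slide_box 0.63 [294.4 279.6] [724.  213.7   0. ]
cup 0.93 [336.2 205.7] [426.4 190.9   0. ]
petri_dish 0.77 [211.3 257.1] [788.5 -11.6   0. ]
dropper_bottle 0.62 [208.  118.8] [ 269.  -453.4    0. ]
{'t': 0.8, 'joints': array([ 1.2,  0.5,  1.6, -0. ,  1.1, -0.1]), 'qvel': array([-0.,  0., -0.,  0., -0., -0.]), 'tau': array([  6.2, -62.9, -26.8,   1.9,   0.1,   0.3]), 'eef_pos': array([137.8, 609.6, 404.6]), 'tcp_rot': array([-3.1,  0. ,  2.9]), 'ft_force': array([ 5.1, -1.6, -3. ]), 'moment': array([-0.1, -0.6,  0.2]), 'grip_force': 0.0, 'opening': 0.999077237000724}
```

View pictures.

```bash
python3 -c "
import cv2
i=cv2.imread('pics/top0.png')[60:320,90:450];cv2.imwrite('pics/top0c.png',cv2.resize(i,None,fx=2.2,fy=2.2,interpolation=cv2.INTER_CUBIC))
i=cv2.imread('pics/scene0.png');cv2.imwrite('pics/scene0c.png',cv2.resize(i,None,fx=1.5,fy=1.5,interpolation=cv2.INTER_CUBIC))"
```

```text
(no output)
```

View pics/top0c.png

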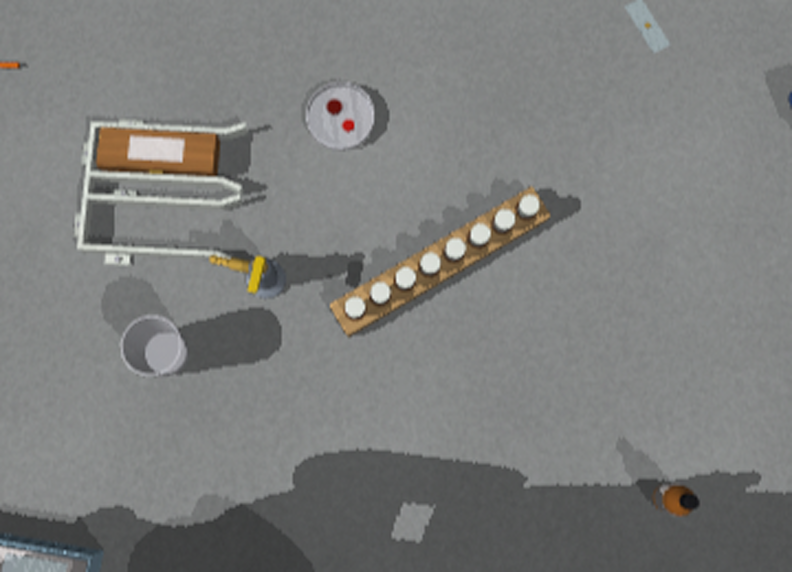

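View pics/scene0c.png

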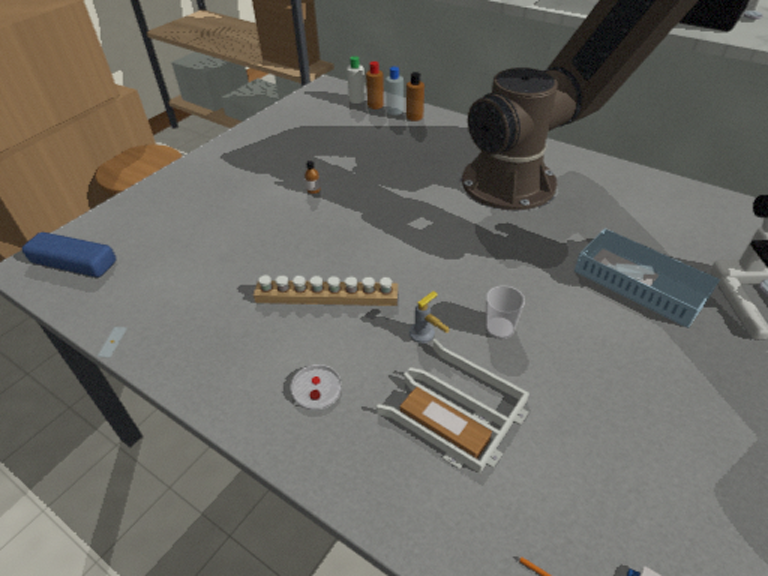

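The top view shows the dock at left, with its empty bay nearer the robot, at about crop (80–235, 200–250). The tap is at about (268,278). The rack's caps run from (355,307) to (529,205), which puts its tap-side end on the robot's side of the lane. The scene view agrees. Next I'll fit the poses.

```bash
cat > b.py <<'E'
from h import *
from scipy.optimize import minimize
np.set_printoptions(precision=1,suppress=True)
def rot(a): return np.array([[np.cos(a),-np.sin(a)],[np.sin(a),np.cos(a)]])
def place(P,q): 
    P=np.asarray(P,float); o=P.copy(); o[:,:2]=P[:,:2]@rot(q[2]).T+q[:2]; return o
def samp(a,b,z,n=60): return np.array([[a[0]+(b[0]-a[0])*t,a[1]+(b[1]-a[1])*t,z] for t in np.linspace(0,1,n)])
DOCK=np.vstack([samp((0,y),(173,y),24) for y in (33,-33,-63,-129)]+[samp((173,33),(173,-129),24)]+[samp((0,33),(-24,42),24,10)])
def dockfit(c,q0):
    g=cv2.GaussianBlur(c['image'].min(2).astype(np.float32),(0,0),1.0)
    def cost(q):
        p=proj(place(DOCK,q),c).astype(np.float32)
        return -cv2.remap(g,p[:,:1],p[:,1:],cv2.INTER_LINEAR).mean()
    best=min(((cost((x,y,a)),(x,y,a)) for x in q0[0]+np.arange(-40,41,5) for y in q0[1]+np.arange(-40,41,5) for a in q0[2]+np.arange(-.15,.16,.03)))
    r=minimize(cost,best[1],method='Nelder-Mead',options=dict(initial_simplex=[np.array(best[1])+d for d in ([0,0,0],[4,0,0],[0,4,0],[0,0,.03])]))
    return r.x,r.fun
CAP=np.array([[x,0,50] for x in np.linspace(-126,126,8)])
def rackfit(c,q0=None):
    g0=cut_out('rack',c)
    m=cv2.dilate(g0[0]['region'].astype(np.uint8),np.ones((5,5)))
    im=c['image'].astype(float); w=((im.min(2)>150)&(m>0)).astype(np.float32)*255
    g=cv2.GaussianBlur(w,(0,0),2.)
    if q0 is None:
        v,u=np.nonzero(m); P=unproj(np.c_[u,v],c,25)[:,:2]; ce=P.mean(0); d=np.linalg.svd(P-ce,full_matrices=False)[2][0]
        if d[1]<0:d=-d
        q0=(*ce,np.arctan2(d[1],d[0]))
    def cost(q):
        p=proj(place(CAP,q),c).astype(np.float32)
        return -cv2.remap(g,p[:,:1],p[:,1:],cv2.INTER_LINEAR).mean()
    best=min((cost(q),q) for q in [(q0[0]+i,q0[1]+j,q0[2]+k) for i in range(-20,21,4) for j in range(-20,21,4) for k in (-.1,-.05,0,.05,.1)])
    r=minimize(cost,best[1],method='Nelder-Mead',options=dict(initial_simplex=[np.array(best[1])+d for d in ([0,0,0],[4,0,0],[0,4,0],[0,0,.03])]))
    return r.x,r.fun,g0[0]['confidence']
def indock(q,D):
    return np.r_[rot(-D[2])@(np.array(q[:2])-D[:2]),np.degrees(q[2]-D[2])]
E
cat > c.py <<'E'
from b import *
for n in ['top','scene']:
    c=read_camera(n); im=c['image'].copy()
    D,f=dockfit(c,(645,135,1.57)); print(n,'dock',D[:2],np.degrees(D[2]),f)
    try:
        q,f,cf=rackfit(c); print('rack',q[:2],np.degrees(q[2]),f,cf,'in dock',indock(q,D)); 
        for p in proj(place(CAP,q),c): cv2.circle(im,tuple(int(round(v)) for v in p),1,(255,0,0),-1)
    except Exception as e: print(e)
    for p in proj(place(DOCK,D),c): im[int(round(p[1])),int(round(p[0]))]=(0,255,0)
    r=cut_out('gas_tap',c)[0]['region']; v,u=np.nonzero(r); 
    for z in (0,10,76,93):
        P=unproj(np.c_[u,v],c,z); print('tap z',z,P[:,:2].min(0),P[:,:2].max(0))
    i=im[100:230,110:350]if n=='top' else im[150:330,150:390]
    save(cv2.resize(i,None,fx=3,fy=3,interpolation=cv2.INTER_CUBIC),n+'fit.png')
E
python3 c.py; python3 -c "
import cv2,numpy as np
a=cv2.imread('pics/topfit.png');b=cv2.imread('pics/scenefit.png')
i=np.vstack([a,b]);cv2.imwrite('pics/fit.png',cv2.resize(i,(int(i.shape[1]*600/i.shape[0]),600)))"
```

```text
top dock [635.5 142.8] 87.82060218857491 -170.55276489257812
rack [ 598.5 -138.6] 121.52490658228987 -234.540771484375 0.82 in dock [-282.6   26.3   33.7]
tap z 0 [550.8  55.9] [604.4 155.6]
tap z 10 [549.   55.1] [602.2 153.9]
tap z 76 [537.6  49.8] [587.6 142.6]
tap z 93 [534.6  48.4] [583.8 139.7]
scene dock [636.5 143.2] 87.67462724355079 -155.6256561279297
rack [ 600.2 -138.2] 121.58731015121239 -193.21160888671875 0.58 in dock [-282.6   24.9   33.9]
tap z 0 [469.6  34.4] [597.4 121. ]
tap z 10 [478.3  39.2] [604.6 124.7]
tap z 76 [535.7  70.9] [651.8 149.5]
tap z 93 [550.5  79. ] [664.  155.8]
```

View pics/fit.png

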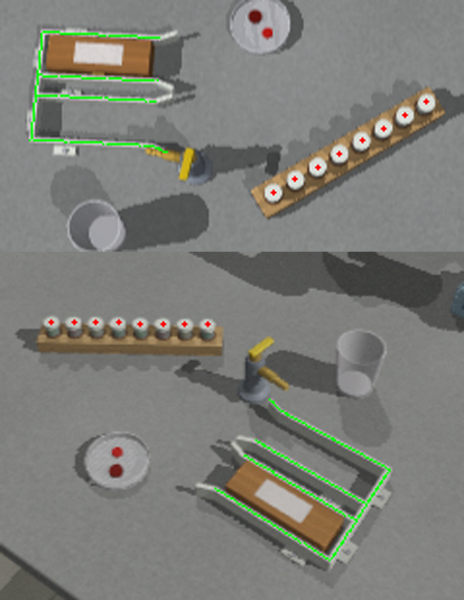

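Call:
move_arm(
  commands=[
    [[0.65,-0.7,0],-0.988,1],
    [[0.65,-0.7,0],-0.988,1],
    [[0.65,-0.7,0],-0.988,1],
    [[0.65,-0.7,0],-0.988,1],
    [[0.65,-0.7,0],-0.988,1],
    [[0.65,-0.7,0],-0.988,1],
    [[0.65,-0.7,0],-0.988,1],
    [[0.65,-0.7,0],-0.988,1],
    [[0.65,-0.7,0],-0.988,1],
    [[0.65,-0.7,0],-0.988,1],
    [[0.65,-0.7,0],-0.988,1],
    [[0.65,-0.7,0],-0.988,1],
    [[0.65,-0.7,0],-0.988,1],
    [[0.65,-0.7,0],-0.988,1],
    [[0.65,-0.7,0],-0.988,1],
  ],
)

```text
t: 2.35
eef_pos: [430.4, 294.1, 405.1]
tcp_rot: [3.141, -0.002, 1.73]
ft_force: [-4.4, 2.2, -0.4]
opening: 0.996
grip_force: 0.0
```

Call:
move_arm(
  commands=[
    [[0.18,-0.85,0],-0.988,1],
    [[0.18,-0.85,0],-0.988,1],
    [[0.18,-0.85,0],-0.988,1],
    [[0.18,-0.85,0],-0.988,1],
    [[0.18,-0.85,0],-0.988,1],
    [[0.18,-0.85,0],-0.988,1],
    [[0.18,-0.85,0],-0.988,1],
    [[0.18,-0.85,0],-0.988,1],
    [[0.18,-0.85,0],-0.988,1],
    [[0.18,-0.85,0],-0.988,1],
    [[0.18,-0.85,0],-0.988,1],
    [[0.18,-0.85,0],-0.988,1],
    [[0.18,-0.85,0],-0.988,1],
    [[0.18,-0.85,0],-0.988,1],
    [[0.18,-0.85,0],-0.988,1],
    [[0,0,0],0,1],
    [[0,0,0],0,1],
  ],
)

```text
t: 3.77
eef_pos: [511.1, -88.2, 404.8]
tcp_rot: [-3.141, -0.001, 0.547]
ft_force: [-5.1, 2.1, 0.1]
opening: 1.0
grip_force: 0.0
```

```bash
cat > d.py <<'E'
from b import *
import json
C=np.array([599.3,-138.4]);a=np.radians(121.55);D=np.radians(87.75)
u=np.array([np.cos(a),np.sin(a)]);n=np.array([-u[1],u[0]])
P=C-72*u; T0=C+88*u+33*n
N=20;dt=(D-a)/N
pts=[P+rot(dt*k)@(T0-P) for k in range(N+1)]
print(T0,T0+15*n); print(json.dumps([[[round(float(x),3) for x in (p-q)/30]+[0],round(dt/.08,3),1] for q,p in zip(pts,pts[1:])])); print(pts[-1])
E
python3 d.py
```

```text
[525.1 -80.7] [512.3 -88.5]
[[[0.119, 0.108, 0], -0.369, 1], [[0.122, 0.105, 0], -0.369, 1], [[0.125, 0.101, 0], -0.369, 1], [[0.128, 0.097, 0], -0.369, 1], [[0.131, 0.093, 0], -0.369, 1], [[0.133, 0.09, 0], -0.369, 1], [[0.136, 0.086, 0], -0.369, 1], [[0.138, 0.082, 0], -0.369, 1], [[0.141, 0.077, 0], -0.369, 1], [[0.143, 0.073, 0], -0.369, 1], [[0.145, 0.069, 0], -0.369, 1], [[0.147, 0.065, 0], -0.369, 1], [[0.149, 0.06, 0], -0.369, 1], [[0.151, 0.056, 0], -0.369, 1], [[0.152, 0.051, 0], -0.369, 1], [[0.154, 0.047, 0], -0.369, 1], [[0.155, 0.042, 0], -0.369, 1], [[0.156, 0.038, 0], -0.369, 1], [[0.157, 0.033, 0], -0.369, 1], [[0.158, 0.029, 0], -0.369, 1]]
[610.3 -38.6]
```

Call:
move_arm(
  commands=[
    [[0,0,-0.83],0,1],
    [[0,0,-0.83],0,1],
    [[0,0,-0.83],0,1],
    [[0,0,-0.83],0,1],
    [[0,0,-0.83],0,1],
    [[0,0,-0.83],0,1],
    [[0,0,-0.83],0,1],
    [[0,0,-0.83],0,1],
    [[0,0,0],0,1],
    [[0,0,0],0,1],
  ],
)

```text
t: 4.6
eef_pos: [510.8, -86.5, 204.7]
tcp_rot: [-3.139, 0.002, 0.55]
ft_force: [-3.4, 2.1, 0.6]
opening: 0.997
grip_force: 0.0
```

Call:
move_arm(
  commands=[
    [[0.12,0.05,0],0,1],
    [[0.12,0.05,0],0,1],
    [[0.12,0.05,0],0,1],
    [[0.11,0.04,0],0,1],
  ],
)

```text
t: 4.93
eef_pos: [525.2, -81.3, 206.2]
tcp_rot: [-3.142, -0.0, 0.55]
ft_force: [-7.6, 1.0, 2.5]
opening: 0.998
grip_force: 1.6
```

Call:
move_arm(
  commands=[
    [[0.119,0.108,0],-0.369,1],
    [[0.122,0.105,0],-0.369,1],
    [[0.125,0.101,0],-0.369,1],
    [[0.128,0.097,0],-0.369,1],
    [[0.131,0.093,0],-0.369,1],
    [[0.133,0.09,0],-0.369,1],
    [[0.136,0.086,0],-0.369,1],
    [[0.138,0.082,0],-0.369,1],
    [[0.141,0.077,0],-0.369,1],
    [[0.143,0.073,0],-0.369,1],
  ],
)

```text
t: 5.77
eef_pos: [564.7, -54.0, 206.2]
tcp_rot: [-3.141, 0.0, 0.253]
ft_force: [-6.5, 1.3, 1.4]
opening: 1.002
grip_force: 0.8
```

```bash
cat > e.py <<'E'
from b import *
import sys
D=(636,143,np.radians(87.75))
for n in ['top','scene']:
    c=read_camera(n)
    try:
        q,f,cf=rackfit(c); print(n,q[:2],np.degrees(q[2]),round(float(f)),cf,'in dock',indock(q,D))
    except Exception as e: print(n,repr(e))
    if len(sys.argv)>1: save(cv2.resize(c['image'][80:300,90:440],None,fx=2,fy=2),sys.argv[1]+n+'.png')
s=env.state(); e=s['eef_pos']; print(s['t'],e,s['tcp_rot'],s['ft_force'],'tool in dock',indock((e[0],e[1],s['tcp_rot'][2]),D))
E
python3 e.py s1
```

```text
top [ 638.9 -201.6] 106.77981144729523 -103 0.55 in dock [-344.2  -16.4   19. ]
scene [ 624.5 -126.5] 104.99852960233031 -174 0.62 in dock [-269.8    0.9   17.2]
5.9667 [564.7 -54.  206.1] [ 3.1 -0.   0.3] [-5.6  0.4  0.3] tool in dock [-199.7   63.5  -73.2]
```

Call:
move_arm(
  commands=[
    [[0.145,0.069,0],-0.369,1],
    [[0.147,0.065,0],-0.369,1],
    [[0.149,0.06,0],-0.369,1],
    [[0.151,0.056,0],-0.369,1],
    [[0.152,0.051,0],-0.369,1],
    [[0,0,0],0,1],
    [[-0.3,-0.08,0],0,1],
    [[-0.5,-0.1,0],0,1],
    [[0,0,0.8],0,1],
    [[0,0,0.8],0,1],
    [[0,0,0.8],0,1],
    [[-1,-0.5,0],0,1],
    [[-1,-0.5,0],0,1],
    [[-1,-0.5,0],0,1],
    [[0,-0.5,0],0,1],
  ],
)

```text
t: 7.22
eef_pos: [467.8, -110.6, 277.8]
tcp_rot: [-3.14, 0.004, 0.107]
ft_force: [-2.9, 0.8, 1.5]
opening: 0.998
grip_force: 0.0
```

```bash
python3 e.py s2
```

```text
top [ 630.9 -128.3] 95.85300059183932 -239 0.63 in dock [-271.3   -5.6    8.1]
scene [ 632.3 -127.7] 95.8257387552021 -205 0.91 in dock [-270.7   -6.9    8.1]
7.4167 [ 472.2 -111.2  277.9] [ 3.1 -0.   0.1] [-5.1  1.3 -0.5] tool in dock [-260.5  153.7  -81.7]
```

Call:
move_arm(
  commands=[
    [[0.91,-0.437,0],0,1],
    [[0.91,-0.437,0],0,1],
    [[0.91,-0.437,0],0,1],
    [[0.91,-0.437,0],0,1],
    [[0.91,-0.437,0],0,1],
    [[0.91,-0.437,0],0,1],
    [[0.91,-0.437,0],0,1],
    [[0.91,-0.437,0],0,1],
    [[0,0,0],0,1],
    [[0,0,-0.8],0,1],
    [[0,0,-0.8],0,1],
    [[0,0,-0.8],0,1],
    [[0,0,0],0,1],
    [[0,0,0],0,1],
  ],
)

```text
t: 8.58
eef_pos: [690.1, -214.6, 203.9]
tcp_rot: [-3.14, 0.004, 0.107]
ft_force: [-5.2, 2.3, 0.8]
opening: 1.003
grip_force: 0.0
```

Call:
move_arm(
  commands=[
    [[-0.12,-0.01,0],0,1],
    [[-0.12,-0.01,0],0,1],
    [[-0.12,-0.01,0],0,1],
    [[-0.12,-0.01,0],0,1],
    [[-0.094,-0.024,0],-0.221,1],
    [[-0.094,-0.024,0],-0.221,1],
    [[-0.094,-0.024,0],-0.221,1],
    [[-0.094,-0.024,0],-0.221,1],
    [[-0.094,-0.024,0],-0.221,1],
    [[-0.094,-0.024,0],-0.221,1],
    [[-0.094,-0.024,0],-0.221,1],
    [[-0.094,-0.024,0],-0.221,1],
    [[0,0,0],0,1],
    [[0,0,0],0,1],
  ],
)

```text
t: 9.75
eef_pos: [654.0, -223.0, 205.4]
tcp_rot: [-3.141, 0.001, -0.036]
ft_force: [-4.0, 1.8, 0.1]
opening: 1.002
grip_force: 0.0
```

```bash
python3 e.py s3
```

```text
top IndexError('list index out of range')
scene [625.1 -91.4] 87.4368944183073 -138 0.92 in dock [-234.6    1.7   -0.3]
9.95 [ 654.3 -222.9  205.4] [-3.1  0.  -0. ] [-4.2  2.3  0.9] tool in dock [-364.9  -32.7  -89.8]
```

Call:
move_arm(
  commands=[
    [[0.8,0,0],0,1],
    [[0,0,0.9],0,1],
    [[0,0,0.9],0,1],
    [[0,0,0.9],0,1],
  ],
)

```text
t: 10.28
eef_pos: [678.5, -222.8, 286.8]
tcp_rot: [-3.141, 0.001, -0.035]
ft_force: [-4.6, 1.2, 0.1]
opening: 0.997
grip_force: 0.0
```

Call:
move_arm(
  commands=[
    [[-0.1,-0.157,0],0.98,-0.37],
    [[-0.1,-0.157,0],0.98,-0.37],
    [[-0.1,-0.157,0],0.98,-0.37],
    [[-0.1,-0.157,0],0.98,-0.37],
    [[-0.1,-0.157,0],0.98,-0.37],
    [[-0.1,-0.157,0],0.98,-0.37],
    [[-0.1,-0.157,0],0.98,-0.37],
    [[-0.1,-0.157,0],0.98,-0.37],
    [[-0.1,-0.157,0],0.98,-0.37],
    [[-0.1,-0.157,0],0.98,-0.37],
    [[-0.1,-0.157,0],0.98,-0.37],
    [[-0.1,-0.157,0],0.98,-0.37],
    [[-0.1,-0.157,0],0.98,-0.37],
    [[-0.1,-0.157,0],0.98,-0.37],
    [[-0.1,-0.157,0],0.98,-0.37],
    [[-0.1,-0.157,0],0.98,-0.37],
    [[-0.1,-0.157,0],0.98,-0.37],
    [[-0.1,-0.157,0],0.98,-0.37],
    [[-0.1,-0.157,0],0.98,-0.37],
    [[-0.1,-0.157,0],0.98,-0.37],
  ],
)

```text
t: 11.95
eef_pos: [618.2, -317.3, 286.4]
tcp_rot: [-3.141, -0.0, 1.536]
ft_force: [-5.5, 2.0, -0.2]
opening: 0.312
grip_force: 0.0
```

```bash
python3 e.py s4
```

```text
top [ 621.2 -201.7] 83.44239412197444 -108 0.97 in dock [-345.     1.3   -4.3]
scene [ 622.8 -127.9] 87.47277025423557 -207 0.83 in dock [-271.2    2.6   -0.3]
12.15 [ 618.2 -317.3  286.5] [-3.1 -0.   1.5] [-5.3  1.6 -0.3] tool in dock [-460.7   -0.3    0. ]
```

Call:
move_arm(
  commands=[
    [[-0.1,0,-0.9],0,-0.37],
    [[0,0,-0.9],0,-0.37],
    [[0,0,-0.9],0,-0.37],
    [[0,0,0],0,-0.37],
    [[0.01,0.25,0],0,-0.37],
    [[0.013,0.3,0],0,-0.37],
    [[0.013,0.3,0],0,-0.37],
    [[0.013,0.3,0],0,-0.37],
    [[0.013,0.3,0],0,-0.37],
    [[0.013,0.3,0],0,-0.37],
    [[0.013,0.3,0],0,-0.37],
    [[0.013,0.3,0],0,-0.37],
    [[0.013,0.3,0],0,-0.37],
    [[0.013,0.3,0],0,-0.37],
  ],
)

```text
t: 13.32
eef_pos: [619.3, -227.9, 206.5]
tcp_rot: [3.14, 0.001, 1.533]
ft_force: [-4.9, -2.1, 3.0]
opening: 0.314
grip_force: 1.8
```

```bash
python3 e.py s5
```

```text
top IndexError('list index out of range')
scene [626.6 -62.6] 87.50195351070845 -210 0.92 in dock [-205.8    1.3   -0.2]
13.5167 [ 619.2 -227.5  206. ] [ 3.1 -0.   1.5] [-4.6  2.3  0.3] tool in dock [-370.9    2.2    0.1]
```

Call:
move_arm(
  commands=[
    [[0.012,0.3,0],0,-0.37],
    [[0.012,0.3,0],0,-0.37],
    [[0.012,0.3,0],0,-0.37],
    [[0.012,0.3,0],0,-0.37],
    [[0.012,0.3,0],0,-0.37],
    [[0.012,0.3,0],0,-0.37],
    [[0.012,0.3,0],0,-0.37],
    [[0.012,0.3,0],0,-0.37],
    [[0.012,0.3,0],0,-0.37],
  ],
)

```text
t: 14.27
eef_pos: [622.4, -146.9, 206.0]
tcp_rot: [3.141, 0.0, 1.533]
ft_force: [-3.8, -2.3, 2.5]
opening: 0.314
grip_force: 1.6
```

```bash
python3 e.py s6
```

```text
top [630.6 -18.4] 85.18425616778838 -48 0.53 in dock [-161.5   -1.    -2.6]
scene [745.5 224.1] 86.39131442543132 -70 0.74 in dock [  85.4 -106.3   -1.4]
14.4667 [ 622.3 -146.6  205.6] [-3.1 -0.   1.5] [-4.8  1.5  0.6] tool in dock [-289.9    2.3    0.1]
```

View pics/s6scene.png

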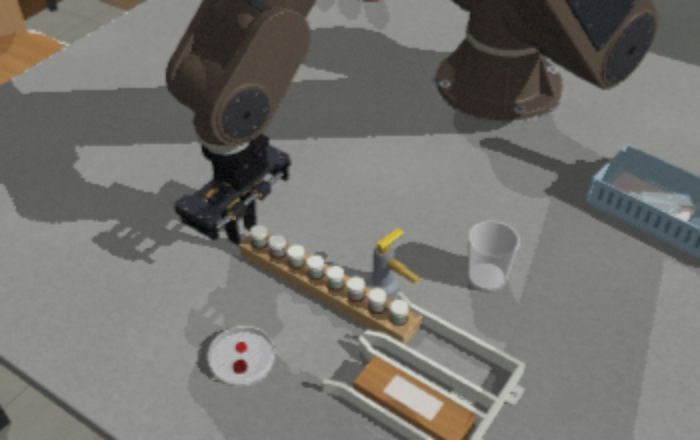

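The rack's front end is past the tap and inside the empty bay's mouth, at about pixel (410,325) in the scene crop. The fingers sit squarely on its tail at (240,235). I'll keep pushing.

Call:
move_arm(
  commands=[
    [[0.01,0.3,0],0,-0.37],
    [[0.01,0.3,0],0,-0.37],
    [[0.012,0.3,0],0,-0.37],
    [[0.012,0.3,0],0,-0.37],
    [[0.012,0.3,0],0,-0.37],
    [[0.012,0.3,0],0,-0.37],
  ],
)

```text
t: 14.97
eef_pos: [624.4, -92.6, 205.6]
tcp_rot: [3.141, 0.0, 1.533]
ft_force: [-5.4, -0.9, 0.5]
opening: 0.315
grip_force: 1.2
```

Call:
move_arm(
  commands=[
    [[0.012,0.3,0],0,-0.37],
    [[0.012,0.3,0],0,-0.37],
    [[0.012,0.3,0],0,-0.37],
    [[0.012,0.3,0],0,-0.37],
    [[0.012,0.3,0],0,-0.37],
    [[0.012,0.3,0],0,-0.37],
    [[0.01,0.2,0],0,-0.37],
    [[0,0.1,0],0,-0.37],
  ],
)

```text
t: 15.63
eef_pos: [626.9, -29.6, 205.6]
tcp_rot: [3.141, 0.0, 1.533]
ft_force: [-5.1, -1.8, 1.9]
opening: 0.313
grip_force: 1.5
```

```bash
sed -i 's/def rackfit(c,q0=None):/def rackfit(c,q0=None):\n    from cell import cut_out as co/' b.py; cat > f.py <<'E'
from b import *
import sys
D=np.array((636,143,np.radians(87.75)))
# white-cap fit along the lane, no network
for n in ['top','scene']:
    c=read_camera(n); im=c['image'].astype(np.float32)
    g=cv2.GaussianBlur(im.min(2),(0,0),1.5)-cv2.GaussianBlur(im.min(2),(0,0),5)
    def cost(d):
        q=np.r_[D[:2]+rot(D[2])@np.array(d[:2]),D[2]+d[2]]
        p=proj(place(CAP,q),c).astype(np.float32)
        return -cv2.remap(g,p[:,:1],p[:,1:],cv2.INTER_LINEAR).mean()
    x0=float(sys.argv[2])
    b=min((cost((x,y,a)),(x,y,a)) for x in x0+np.arange(-15,16,2) for y in range(-8,9,2) for a in (-.04,-.02,0,.02,.04))
    r=minimize(cost,b[1],method='Nelder-Mead',options=dict(initial_simplex=[np.array(b[1])+d for d in ([0,0,0],[3,0,0],[0,3,0],[0,0,.02])]))
    print(n,r.x[:2],np.degrees(r.x[2]),r.fun)
    save(cv2.resize(c['image'][80:300,90:440],None,fx=2,fy=2),sys.argv[1]+n+'.png')
s=env.state(); e=s['eef_pos']; print(s['t'],e,s['ft_force'],'tool in dock',indock((e[0],e[1],s['tcp_rot'][2]),D))
E
python3 f.py s7 0
```

```text
top [-6.8  0.6] 3.030985235528058 -46.987823486328125
scene [-10.2  -0.8] -0.0029691792266005393 -59.060691833496094
15.7333 [626.8 -30.  205.5] [-4.6  1.8 -0. ] tool in dock [-173.2    2.4    0.1]
```

Call:
move_arm(
  commands=[
    [[0.005,0.14,0],0,-0.37],
    [[0.005,0.14,0],0,-0.37],
    [[0.005,0.14,0],0,-0.37],
    [[0.005,0.14,0],0,-0.37],
    [[0.005,0.14,0],0,-0.37],
    [[0.003,0.08,0],0,-0.37],
  ],
)

```text
t: 16.23
eef_pos: [627.7, -6.6, 205.5]
tcp_rot: [-3.141, -0.0, 1.533]
ft_force: [-4.5, 0.4, -1.2]
opening: 0.312
grip_force: 0.7
```

Call:
move_arm(
  commands=[
    [[0,0.05,0],0,-0.37],
    [[0,0.05,0],0,-0.37],
  ],
)

```text
t: 16.4
eef_pos: [627.7, -4.0, 205.5]
tcp_rot: [-3.142, -0.0, 1.533]
ft_force: [-4.9, -0.0, -1.1]
opening: 0.315
grip_force: 0.7
```

Call:
move_arm(
  commands=[
    [[0,0.04,0],0,-0.37],
    [[0,0.03,0],0,-0.37],
  ],
)

```text
t: 16.57
eef_pos: [627.7, -2.1, 205.5]
tcp_rot: [3.142, 0.0, 1.532]
ft_force: [-4.8, 0.2, -1.8]
opening: 0.316
grip_force: 0.7
```

Call:
move_arm(
  commands=[
    [[0,0.04,0],0,-0.37],
    [[0,0.04,0],0,-0.37],
  ],
)

```text
t: 16.73
eef_pos: [627.7, 0.2, 205.6]
tcp_rot: [3.141, 0.0, 1.532]
ft_force: [-5.2, -4.2, -0.4]
opening: 0.315
grip_force: 3.3
```

Call:
move_arm(
  commands=[
    [[0,0.04,0],0,-0.37],
    [[0,0.03,0],0,-0.37],
  ],
)

```text
t: 16.9
eef_pos: [627.8, 1.0, 205.6]
tcp_rot: [3.141, 0.002, 1.533]
ft_force: [-5.1, -19.7, -1.5]
opening: 0.315
grip_force: 10.6
```

Call:
move_arm(
  commands=[
    [[0,0,0],0,-0.37],
    [[0,-0.1,0],0,-0.37],
    [[0,-0.5,0],0,-0.37],
    [[0,-0.8,0],0,-0.37],
    [[0,-0.8,0],0,-0.37],
    [[0,0,0.8],0,-0.37],
    [[0,0,0.8],0,-0.37],
    [[0,0,0.8],0,-0.37],
    [[-0.6,-0.8,0.5],0,-0.37],
    [[-0.6,-0.8,0.5],0,-0.37],
    [[-0.6,-0.8,0.5],0,-0.37],
    [[-0.6,-0.8,0.5],0,-0.37],
    [[-0.6,-0.8,0.5],0,-0.37],
    [[0,0,0],0,-0.37],
    [[0,0,0],0,-0.37],
  ],
)

```text
t: 18.15
eef_pos: [536.9, -184.9, 353.9]
tcp_rot: [3.139, 0.001, 1.53]
ft_force: [-5.0, 1.4, -0.1]
opening: 0.315
grip_force: 0.0
```

```bash
python3 f.py s8 20
```

```text
top [18.8  4.9] -0.22748757288079982 -84.25669860839844
scene [19.  -0.9] -0.19486410971101945 -59.15048599243164
18.25 [ 537.5 -183.8  352.9] [-4.1  1.9  0.7] tool in dock [-330.4   85.6    0. ]
```

View pics/s8top.png

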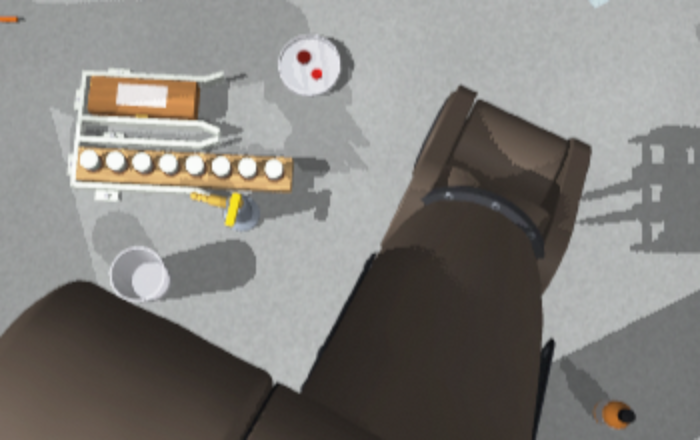

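View pics/s8scene.png

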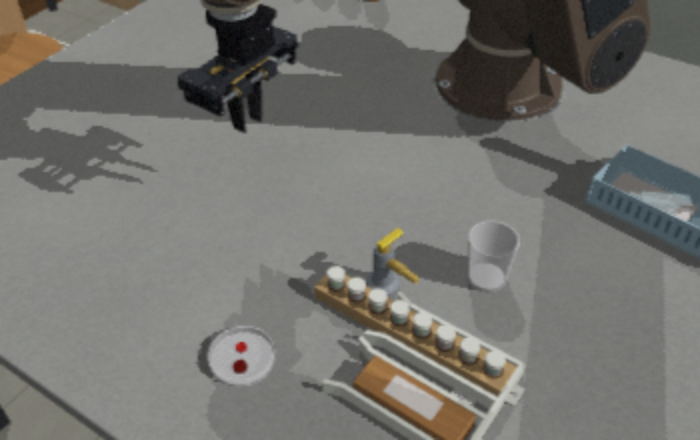

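Both views show the rack home in the bay. Its front end meets the end wall, at about (78,165) in the top crop and (515,370) in the scene crop. The fit puts its middle at x = 19 mm, where 20 mm is fully home. The fingers felt about 20 N at the wall, the other items haven't moved, and the arm is clear.

```bash
python3 -c "
from cell import env
print(env.job_done())"
```

```text
the job is handed in; nothing more can be done
None
```

The rack is in the empty bay, up against the end wall (fitted within about 1 mm of home), moved only by finger pushes; the other items look unmoved, and the job was handed in at about 18 s, with no verdict returned.

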